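# Put the mixed-up lids back on their own jars

## Robot

A 6-joint arm with a two-finger parallel gripper is mounted at the origin on the work surface. World frame = base frame: x ahead of the robot, y to its left, z up, the work surface at z = 0. Lengths are in m, angles in rad, forces in N, time in s.
With the tool pointing down it reaches from about 0.375 to 0.825 m from the base axis. Payload 5.5 kg.
Tool frame: the origin (TCP) lies on the centre line of the jaws, within the pads' length; the fingertips stand 11 mm ahead of it and the grasp point (between the pads) lies 8 mm behind it; z points along the fingers, y is the direction in which the jaws open and shut (so a half turn about z gives the same grasp; the last joint's range is limited). The gripper opens to 85 mm and grips with 20 to 120 N. Pads are 22 mm wide; open, the fingers measure 114 mm over their backs; the gripper's body (76 mm by 85 mm) begins 54 mm behind the grasp point. The pads swing forward as they close: fully open they stand 13 mm farther back than shut.
Start: joints at [1.113, 0.314, -0.047, 1.21, 0, 1.571], TCP at [0.265, 0.538, 0.242] pointing down, gripper open.
Joint ranges: [-2.67, 2.67], [-0.69, 1.73], [-1.03, 1.25], [-2.08, 2.16], [-1.42, 1.45], [-3.14, 3.14]. Speed limits (rad/s): [2.39, 2.39, 3.01, 3.14, 3.14, 3.14].

## Interface

Orientations are given as a 3x3 rotation matrix whose columns are the frame's x, y, z axes.
In Python, from cell import env gives the robot as it stands.
- The arm moves only by the tool step_arm, never from a script. Its argument "moves" is a list of rows, each a list of 6 numbers: the shift along the tool's x, y, z each as a share of 0.5 m, from -1 to 1, then the turn, a rotation vector about the tool's x, y, z each as a share of 45 degrees, from -1 to 1. A call has 1 to 10 rows; each row is the pose to reach, as a shift and turn from the pose measured when the call began, along the tool's axes at that moment; what a row does not reach only later rows make up. A row lasts 1/12 s, in which the tool goes at most 41.7 mm and 7.16 degrees, less where a joint would pass 70% of its speed; a pose out of reach is approached as far as the arm can. A call with a number of a shift or a turn outside -1 to 1 is refused whole. A call with a gripper value outside its range is refused whole. "hand" is the opening, from -1 (shut) to 1 (fully open), set as the call begins (left out, the last holds). The fingers move at their own pace and stop on an object; "newtons" is the grip in N (left out, the last holds). Time passes only in rows, so rows that repeat a pose let the fingers close. It gives the time, the measured TCP pose, the force and the opening at its end, in the units of the state.
- env.get_obs(): the state, without advancing time (a new reading comes with each control period).
- env.grab_frame(name): name is "scene" or "top" or "wrist"; returns a dict with "frame" (420x560x3 uint8, blue, green, red), "K" (3x3 intrinsics, pixels), "view" (4x4, takes a point from world to camera coordinates). Camera axes: x right, y down, z forward; pixel columns grow to the right and rows downward; lengths in m; the calibration is good to about 2 mm. A picture is of the moment at which its call begins. There is no depth.
- env.job_done(): hands the job in, once; it reports no verdict.
Trained networks look in a picture, given as the dict that the camera call returned (one of the last four; its "shot" number tells which), for a name from the list of things; names that differ only in an ending like _2 or _b are one class to them, and where a whole thing is asked for, a point or a joint stands for the part that bears it (a point fixed in the world has none). Each returns a list of dicts, best first, with "score" (0 to 1); they miss things now and then, are a little off and sometimes report something else, mostly with a low value. They report only what shows in the picture. A call takes as long as a camera call. They do not tell look-alikes from the thing itself.
- env.look_for(picture, name): "extent" ([left, top, right, bottom] in pixels, round what is visible of it).
- env.spot_point(picture, name): "location" ([column, row] in pixels: a listed point, or the origin of a listed thing).
The state is a dict: "time": time; "q": joint angles; "qvel": joint speeds; "tau": joint torques, N m; "position": TCP position; "tool_rot": TCP orientation; "ft_force": force on the tool from outside, world axes, zero at the start; "torque": the same for the moment, N m; "gripper_width": finger opening in m.
Only numpy, scipy, OpenCV 4.12 (cv2) and the standard library are available. Lean on these libraries where they do the work, as an engineer would, in place of code of your own. Each camera call takes 0.05 s, during which the arm holds its last target. There are 200 camera calls.

## Task

The lids of the three glazed jars have been mixed up, so that each jar wears another jar's lid: put every lid on the jar of its own colour, seated fully home, parking a lid on the empty plaster bat on the way. The bench is gritty, so never lay a lid on the bench itself. It is porcelain, so set it down gently without dropping or forcing it, and leave the jars, the bat and the other things on the bench standing where they are.

Things in the scene. Friction and masses are not known exactly. Their poses are not given: they have to be found in the camera images.
- lid_green: Leaf-green domed lid, 76 mm across, 120 g, starts on a wrong jar. Origin: centre of its underside, z up. From there up: white locating ring 48-54 mm across, 0-8 mm; rim that rests on the jar 8 mm; dome up to 24 mm; upright round white knob to grip, 23 mm (foot) to 25 mm (top) across, 24-52 mm, flower on its end. Origin when seated: 74 mm above the jar's; on the bat: 20 mm above the bat's.
- lid_blue: Cobalt-blue domed lid, 76 mm across, 120 g, starts on a wrong jar. Origin: centre of its underside, z up. From there up: white locating ring 48-54 mm across, 0-8 mm; rim that rests on the jar 8 mm; dome up to 24 mm; upright round white knob to grip, 23 mm (foot) to 25 mm (top) across, 24-52 mm, flower on its end. Origin when seated: 74 mm above the jar's; on the bat: 20 mm above the bat's.
- lid_red: Brick-red domed lid, 76 mm across, 120 g, starts on a wrong jar. Origin: centre of its underside, z up. From there up: white locating ring 48-54 mm across, 0-8 mm; rim that rests on the jar 8 mm; dome up to 24 mm; upright round white knob to grip, 23 mm (foot) to 25 mm (top) across, 24-52 mm, flower on its end. Origin when seated: 74 mm above the jar's; on the bat: 20 mm above the bat's.
- jar_green: Round-bellied leaf-green porcelain jar with small white flowers, 450 g, loose; its belly shows all round its lid from above. Belly 108 mm across at 34-48 mm height; 82 mm tall to the rim; mouth 62 mm inside, 72 mm outside (a lid's ring drops in with 4 mm to spare all round). Origin: centre of its underside, z up. The jars differ only in colour.
- jar_blue: Round-bellied cobalt-blue porcelain jar with small white flowers, 450 g, loose; its belly shows all round its lid from above. Belly 108 mm across at 34-48 mm height; 82 mm tall to the rim; mouth 62 mm inside, 72 mm outside (a lid's ring drops in with 4 mm to spare all round). Origin: centre of its underside, z up. The jars differ only in colour.
- jar_red: Round-bellied brick-red porcelain jar with small white flowers, 450 g, loose; its belly shows all round its lid from above. Belly 108 mm across at 34-48 mm height; 82 mm tall to the rim; mouth 62 mm inside, 72 mm outside (a lid's ring drops in with 4 mm to spare all round). Origin: centre of its underside, z up. The jars differ only in colour.
- bat: The empty plaster bat: a flat white disc, 136 mm across and 20 mm thick, loose, about 450 g. Origin: centre of its underside, on the bench; its flat top is 20 mm higher. The free spot on which one lid can be parked.
- bowl: Bystander: an open white unglazed bowl, 92 mm across, 52 mm tall, among the jars. Origin: centre of its underside.
- brush_pot: Bystander: a white cup, 66 mm across, 85 mm tall, with three brushes standing in it up to about 175 mm, beyond the jars on the robot's left. Origin: centre of its underside.
- modelling_tool: Bystander: a wooden modelling tool, 185 mm long, 18 mm wide, 10 mm thick, lying on the bench beyond the jars on the robot's right. Origin: middle of its underside, x along it.
Mind the look-alikes: they are no part of the job. Leave any yellow look-alike of the lid_blue alone.

How it is judged:
By the outcome, as a careful person would: the job done as asked, in the order asked, and still so for the second after the job is handed in, with the robot touching nothing.
It also fails if it takes over 104 s, if anything falls off the work surface, if the arm or the gripper's body presses on something with over 40 N, if the wrist force passes 120 N, or if a joint passes its speed limit or range.

## Working session

There is one attempt and no reset: what is moved stays moved. The work goes in short steps, Python scripts to look and compute and a tool call to move; the robot and the scene stay as the last step left them, time stands still between calls to the robot, and variables do not carry over. Pictures are saved under pics/ and viewed, about 12 in all and at most 16, crops included, and the job is handed in when it is done.

Besides the shell and the picture viewer there is one more tool, called after ">>>" as name(argument=value, ...), one argument or row to a line, values as JSON. step_arm: Moves the arm, as the interface text tells. Its arguments: {"type":"object","properties":{"moves":{"type":"array","items":{"type":"array","items":{"type":"number"}}},"hand":{"type":"number"},"newtons":{"type":"number"}},"required":["moves"]}

```bash
ls; mkdir -p pics
cat > h.py <<'E'
import numpy as np, cv2
from cell import env
np.set_printoptions(precision=4,suppress=True)
def ray(p,px,z):
    K,V=np.array(p["K"]),np.array(p["view"]); R,t=V[:3,:3],V[:3,3]
    d=R.T@np.linalg.inv(K)@np.array([px[0],px[1],1.]); c=-R.T@t
    return c+d*(z-c[2])/d[2]
def proj(p,X):
    V=np.array(p["view"]); c=V[:3,:3]@np.array(X)+V[:3,3]; u=np.array(p["K"])@c; return u[:2]/u[2]
E
python3 - <<'E'
from h import *
o=env.get_obs(); print(o["time"],o["position"],o["tool_rot"],o["gripper_width"],o["ft_force"])
for n in ("top","scene"):
    p=env.grab_frame(n); cv2.imwrite(f"pics/{n}0.png",p["frame"])
    V=np.array(p["view"]);print(n,-V[:3,:3].T@V[:3,3])
    if n=="top":
        for k,z in dict(jar_green=0,jar_blue=0,jar_red=0,lid_green=.074,lid_blue=.074,lid_red=.074,bat=0,bowl=0,brush_pot=0,modelling_tool=0).items():
            for d in env.spot_point(p,k)[:4]: print(k,round(d["score"],2),d["location"],ray(p,d["location"],z)[:2])
E
```

```text
pics
0.0 [0.2649 0.5377 0.2414] [[-0.897   0.442  -0.0007]
 [ 0.442   0.897  -0.0015]
 [ 0.     -0.0017 -1.    ]] 0.08510578163255483 [-0.2084  0.0687  0.4921]
top [ 0.4232 -0.0015  1.0222]
jar_green 0.15 [192.2, 259.5] [0.4455 0.2405]
jar_blue 0.71 [373.8, 268.9] [ 0.4308 -0.2195]
jar_red 0.72 [237.2, 185.9] [0.6384 0.1331]
lid_green 0.8 [384.3, 269.3] [ 0.4298 -0.2282]
lid_blue 0.86 [247.4, 245.7] [0.4788 0.0938]
lid_blue 0.73 [234.3, 182.1] [0.6321 0.1307]
lid_red 0.66 [191.7, 255.2] [0.454  0.2247]
lid_red 0.56 [300.5, 257.2] [ 0.4542 -0.0321]
bat 0.59 [349.2, 199.6] [ 0.6071 -0.1587]
bat 0.35 [192.6, 260.5] [0.443  0.2393]
bowl 0.8 [191.9, 256.8] [0.4523 0.2416]
brush_pot 0.62 [153.7, 179.2] [0.6525 0.3532]
brush_pot 0.4 [189.4, 257.6] [0.4502 0.2479]
modelling_tool 0.55 [427.8, 192.9] [ 0.6283 -0.3622]
scene [ 1.069  -0.2013  1.0322]
```

View pics/top0.png

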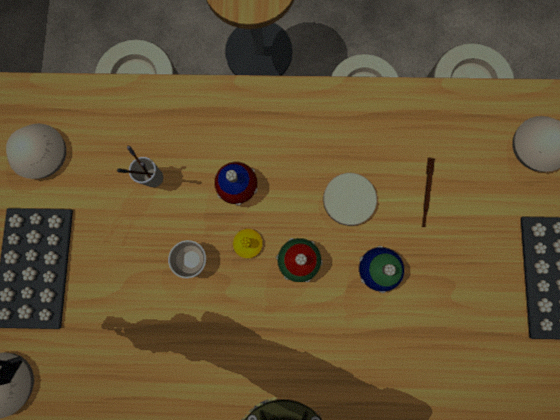

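View pics/scene0.png

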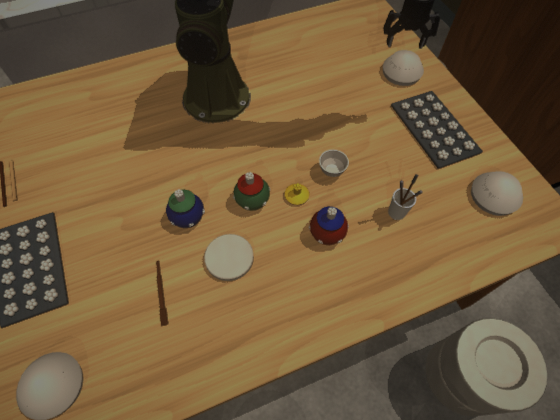

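Top/scene views: the red lid is on the green jar at (300,258), the green lid on the blue jar at (383,269) and the blue lid on the red jar at (235,183). The bat is at (350,199), and a yellow decoy lid lies on the bench at (248,244). My plan is red→bat, green→green jar, blue→blue jar, red→red jar.

First I'll write a helper that works out moves, then refine the positions.

```bash
cat >> h.py <<'E'
from scipy.spatial.transform import Rotation as Ro
CAN=np.array([[0,1,0],[1,0,0],[0,0,-1.]])
def move(x,y,z,R=CAN):
    o=env.get_obs(); T=np.array(o["tool_rot"])
    s=T.T@(np.array([x,y,z])-np.array(o["position"]))/.5
    r=Ro.from_matrix(T.T@R).as_rotvec()/np.radians(45)
    print("shift",s,"turn",r,"rows>=",np.linalg.norm(s)*.5/.0417)
E
python3 - <<'E'
from h import *
p=env.grab_frame("top"); f=p["frame"]; g=cv2.cvtColor(f,cv2.COLOR_BGR2HSV)
print(np.array(p["K"]))
def blob(m,near):
    m=m.astype(np.uint8); n,l,s,c=cv2.connectedComponentsWithStats(m)
    i=min((k for k in range(1,n) if s[k][4]>60),key=lambda k:np.hypot(*(c[k]-near)),default=None)
    return c[i],s[i],l==i
H,S,Vv=[g[...,i].astype(int) for i in range(3)]
red=((H<6)|(H>172))&(S>150)&(Vv>50); blue=(H>105)&(H<135)&(S>120); green=(H>40)&(H<90)&(S>80)
for nm,lm,jm,px in (("redlid/greenjar",red,green,(300,259)),("greenlid/bluejar",green,blue,(383,269)),("bluelid/redjar",blue,red,(235,183))):
    yy,xx=np.mgrid[:420,:560]; near=np.hypot(xx-px[0],yy-px[1])<32
    for k,m,z in (("lid",lm,.086),("all",lm|jm,.045)):
        pts=np.argwhere(m&near)[:,::-1].astype(np.float32); pts=cv2.convexHull(pts)
        (cx,cy),r=cv2.minEnclosingCircle(pts); e=cv2.fitEllipse(pts); print(nm,k,(cx,cy),r,e[0],e[1],ray(p,e[0],z)[:2],ray(p,(cx,cy),z)[:2])
m=(S<70)&(Vv>110); c,s,mm=blob(m,np.array([350,199])); e=cv2.fitEllipse(cv2.convexHull(np.argwhere(mm)[:,::-1].astype(np.float32)));print("bat",e,ray(p,e[0],.02))
move(.36,.25,.27,Ro.from_euler('z',31.9,degrees=True).as_matrix()@CAN)
E
```

```text
[[399.9747   0.     282.9185]
 [  0.     399.9747 207.8046]
 [  0.       0.       1.    ]]
redlid/greenjar lid (300.2578125, 259.4453125) 15.892288208007812 (300.18310546875, 259.5166931152344) (31.164573669433594, 31.51163101196289) [ 0.4484 -0.0311] [ 0.4486 -0.0312]
redlid/greenjar all (299.0, 260.0) 21.633407592773438 (299.0307922363281, 259.89923095703125) (42.44769287109375, 42.909767150878906) [ 0.4485 -0.0296] [ 0.4483 -0.0295]
greenlid/bluejar lid (385.17010498046875, 269.3788757324219) 16.67366600036621 (385.2856140136719, 269.435546875) (31.76782989501953, 33.16659927368164) [ 0.4295 -0.2276] [ 0.4296 -0.2273]
greenlid/bluejar all (381.5, 268.6666564941406) 22.234323501586914 (381.348876953125, 268.9103698730469) (42.73441696166992, 44.446537017822266) [ 0.4308 -0.2281] [ 0.4314 -0.2284]
bluelid/redjar lid (233.0299530029297, 178.56451416015625) 15.435613632202148 (233.15423583984375, 178.69696044921875) (29.89255142211914, 30.744667053222656) [0.6377 0.1321] [0.638  0.1324]
bluelid/redjar all (233.21022033691406, 182.5795440673828) 19.78141975402832 (233.04345703125, 182.20069885253906) (36.12611389160156, 38.607967376708984) [0.6381 0.1379] [0.6372 0.1375]
bat ((349.8388977050781, 198.23977661132812), (50.756099700927734, 52.344017028808594), 118.06718444824219) [ 0.6071 -0.1573  0.02  ]
shift [-0.4248 -0.4332 -0.0554] turn [ 0.     -0.      0.7081] rows>= 7.305823811735221
```

>>> step_arm(
  moves=[
    [-0.425,-0.433,-0.055,0,0,0.708],
    [-0.425,-0.433,-0.055,0,0,0.708],
    [-0.425,-0.433,-0.055,0,0,0.708],
    [-0.425,-0.433,-0.055,0,0,0.708],
    [-0.425,-0.433,-0.055,0,0,0.708],
    [-0.425,-0.433,-0.055,0,0,0.708],
    [-0.425,-0.433,-0.055,0,0,0.708],
    [-0.425,-0.433,-0.055,0,0,0.708],
    [-0.425,-0.433,-0.055,0,0,0.708],
    [-0.425,-0.433,-0.055,0,0,0.708],
  ],
  hand=1,
  newtons=30,
)

```text
time: 1.48
position: [0.3605, 0.2498, 0.2702]
tool_rot: [[-0.527, 0.85, 0.001], [0.85, 0.527, 0.001], [0.001, 0.001, -1.0]]
ft_force: [0.2, 1.6, -1.2]
gripper_width: 0.0853
```

```bash
python3 -c "
from h import *
move(.4485,-.030,.24)"
```

```text
shift [-0.5684 -0.1452  0.0599] turn [ 0.0012 -0.0012  0.7063] rows>= 7.071208787997175
```

>>> step_arm(
  moves=[
    [-0.568,-0.145,0.06,0.001,-0.001,0.706],
    [-0.568,-0.145,0.06,0.001,-0.001,0.706],
    [-0.568,-0.145,0.06,0.001,-0.001,0.706],
    [-0.568,-0.145,0.06,0.001,-0.001,0.706],
    [-0.568,-0.145,0.06,0.001,-0.001,0.706],
    [-0.568,-0.145,0.06,0.001,-0.001,0.706],
    [-0.568,-0.145,0.06,0.001,-0.001,0.706],
    [-0.568,-0.145,0.06,0.001,-0.001,0.706],
    [-0.568,-0.145,0.06,0.001,-0.001,0.706],
    [-0.568,-0.145,0.06,0.001,-0.001,0.706],
  ],
)

```text
time: 2.32
position: [0.4485, -0.0287, 0.2396]
tool_rot: [[-0.001, 1.0, -0.001], [1.0, 0.001, 0.001], [0.001, -0.001, -1.0]]
ft_force: [-0.0, 0.2, 0.2]
gripper_width: 0.0854
```

```bash
cat >> h.py <<'E'
def shot(n,file):
    p=env.grab_frame(n); cv2.imwrite(f"pics/{file}.png",p["frame"]); return p
E
python3 -c "
from h import *
o=env.get_obs();print(o['position'],o['q'])
p=shot('wrist','w1');V=np.array(p['view']);print(-V[:3,:3].T@V[:3,3])
for k in ('lid_red','jar_green'):
  for d in env.spot_point(p,k)[:2]:print(k,d['score'],d['location'],ray(p,d['location'],.074 if k[0]=='l' else 0)[:2])
for X in ((.4485,-.030,.126),(.4485,-.03,.082)): print(proj(p,X))
move(.4485,-.030,.116)"
```

```text
[ 0.4485 -0.0287  0.2396] [-0.0645  0.0326 -0.3919  1.1473  0.001   1.5055]
[0.4485 0.0418 0.3727]
lid_red 0.81 [270.0, 197.0] [ 0.4478 -0.0325]
[270.7504 211.0785]
[270.7689 196.4217]
shift [-0.0042  0.0002  0.248 ] turn [ 0.0001 -0.0007  0.0042] rows>= 2.97378500112217
```

View pics/w1.png

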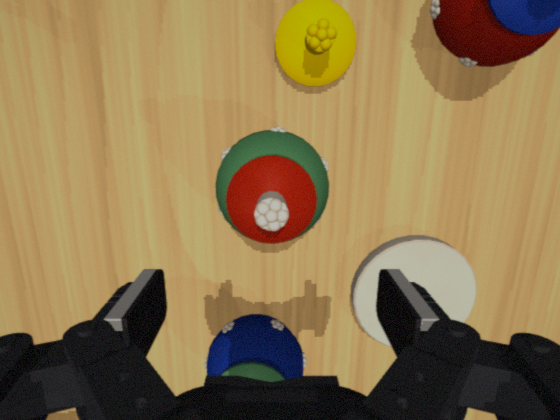

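The wrist view shows the red lid's knob at (271,215), 4 px below the predicted point, so y ≈ -0.032. I'll narrow the jaws and descend.

>>> step_arm(
  moves=[
    [-0.006,0,0.05,0,0,0.004],
    [-0.006,0,0.1,0,0,0.004],
    [-0.006,0,0.15,0,0,0.004],
    [-0.006,0,0.18,0,0,0.004],
    [-0.006,0,0.2,0,0,0.004],
    [-0.006,0,0.215,0,0,0.004],
    [-0.006,0,0.23,0,0,0.004],
    [-0.006,0,0.24,0,0,0.004],
    [-0.006,0,0.248,0,0,0.004],
    [-0.006,0,0.248,0,0,0.004],
  ],
  hand=0.1,
)

```text
time: 3.3
position: [0.4484, -0.0308, 0.1157]
tool_rot: [[-0.0, 1.0, -0.0], [1.0, 0.0, 0.001], [0.001, -0.0, -1.0]]
ft_force: [0.8, 0.5, 0.6]
gripper_width: 0.0466
```

```bash
python3 -c "
from h import *
o=env.get_obs();print(o['position'],o['ft_force'])
p=shot('wrist','w2')
for X in ((.4485,-.032,.126),(.4485,-.032,.098)): print(proj(p,X))
cv2.imwrite('pics/w2c.png',p['frame'][150:,60:500])"
```

```text
[ 0.4484 -0.0308  0.1157] [0.8097 0.4674 0.5805]
[271.074  300.2646]
[270.9982 268.745 ]
```

View pics/w2c.png

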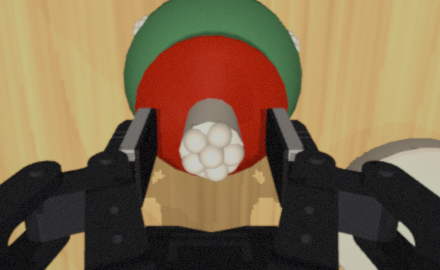

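Knob centred between the pads: crop (211,150), which is full-frame (271,300) as predicted. Closing.

>>> step_arm(
  moves=[
    [-0.002,0,0,0,0,0],
    [-0.002,0,0,0,0,0],
    [-0.002,0,0,0,0,0],
    [-0.002,0,0,0,0,0],
    [-0.002,0,0,0,0,0],
    [-0.002,0,0,0,0,0],
    [-0.002,0,0,0,0,0],
    [-0.002,0,0,0,0,0],
  ],
  hand=-1,
  newtons=35,
)

```text
time: 4.02
position: [0.4488, -0.0321, 0.1167]
tool_rot: [[0.0, 1.0, 0.001], [1.0, -0.0, 0.0], [0.0, 0.001, -1.0]]
ft_force: [-1.5, -0.4, 6.4]
gripper_width: 0.0228
```

>>> step_arm(
  moves=[
    [0,0,-0.004,0,0,0],
    [0,0,-0.01,0,0,0],
    [0,0,-0.02,0,0,0],
    [0,0,-0.04,0,0,0],
    [0,0,-0.07,0,0,0],
    [0,0,-0.1,0,0,0],
    [0,0,-0.14,0,0,0],
    [0,0,-0.18,0,0,0],
    [0,0,-0.2,0,0,0],
    [0,0,-0.2,0,0,0],
  ],
)

```text
time: 4.85
position: [0.4505, -0.0322, 0.2195]
tool_rot: [[0.0, 1.0, 0.006], [1.0, -0.0, -0.0], [-0.0, 0.006, -1.0]]
ft_force: [0.9, -0.3, -1.2]
gripper_width: 0.0232
```

```bash
python3 -c "
from h import *
o=env.get_obs();print(o['position'],o['ft_force'],o['gripper_width'])
p=shot('wrist','w3')
move(.607,-.157,.15)"
```

```text
[ 0.4505 -0.0322  0.2195] [ 0.8505 -0.3021 -1.1545] 0.023244980183571934
shift [-0.2496  0.3142  0.1369] turn [ 0.0047  0.     -0.0001] rows>= 5.08369125767663
```

View pics/w3.png

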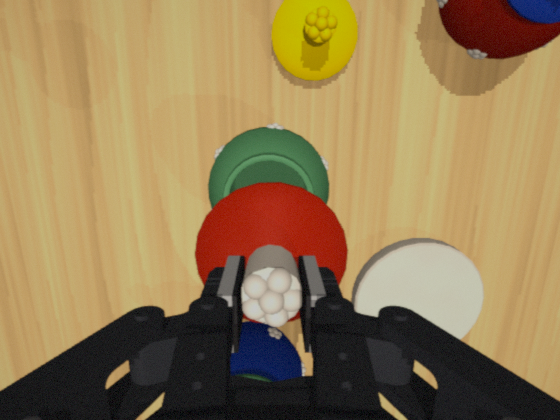

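Lid held by the knob (272,295) over the open green jar (268,185). Moving over the bat.

>>> step_arm(
  moves=[
    [-0.0125,0.016,0.0,0,0,0],
    [-0.0375,0.047,0.01,0,0,0],
    [-0.075,0.094,0.02,0.001,0,0],
    [-0.112,0.141,0.04,0.002,0,0],
    [-0.15,0.188,0.06,0.003,0,0],
    [-0.187,0.235,0.08,0.004,0,0],
    [-0.217,0.273,0.1,0.005,0,0],
    [-0.237,0.298,0.12,0.005,0,0],
    [-0.249,0.314,0.135,0.005,0,0],
    [-0.249,0.314,0.137,0.005,0,0],
  ],
)

```text
time: 5.73
position: [0.6068, -0.1578, 0.1464]
tool_rot: [[0.001, 1.0, -0.004], [1.0, -0.001, 0.001], [0.001, -0.004, -1.0]]
ft_force: [-0.7, 0.3, -1.7]
gripper_width: 0.0231
```

```bash
python3 -c "
from h import *
move(.607,-.157,.067)"
```

```text
shift [0.0015 0.0011 0.1588] turn [-0.0051 -0.0009 -0.0016] rows>= 1.9042686135504392
```

>>> step_arm(
  moves=[
    [0,0,0.02,-0.002,0,0],
    [0.001,0.001,0.05,-0.004,0,0],
    [0.001,0.001,0.08,-0.005,0,0],
    [0.001,0.001,0.105,-0.005,0,0],
    [0.001,0.001,0.125,-0.005,0,0],
    [0.001,0.001,0.14,-0.005,0,0],
    [0.001,0.001,0.15,-0.005,0,0],
    [0.001,0.001,0.155,-0.005,0,0],
    [0.001,0.001,0.158,-0.005,0,0],
    [0.001,0.001,0.158,-0.005,0,0],
  ],
)

```text
time: 6.57
position: [0.6071, -0.1572, 0.0676]
tool_rot: [[0.001, 1.0, 0.0], [1.0, -0.001, 0.001], [0.001, 0.0, -1.0]]
ft_force: [-0.8, 0.5, -1.7]
gripper_width: 0.0232
```

>>> step_arm(
  moves=[
    [0,0,0.002,0,0,0],
    [0,0,0.004,0,0,0],
    [0,0,0.006,0,0,0],
    [0,0,0.007,0,0,0],
    [0,0,0.008,0,0,0],
    [0,0,0.008,0,0,0],
  ],
)

```text
time: 7.07
position: [0.6071, -0.1573, 0.0636]
tool_rot: [[0.001, 1.0, 0.0], [1.0, -0.001, 0.001], [0.001, 0.0, -1.0]]
ft_force: [0.1, 1.4, -0.7]
gripper_width: 0.0232
```

>>> step_arm(
  moves=[
    [0,0,0.001,0,0,0],
    [0,0,0.002,0,0,0],
    [0,0,0.002,0,0,0],
    [0,0,0.002,0,0,0],
  ],
)

```text
time: 7.4
position: [0.6072, -0.1573, 0.0629]
tool_rot: [[0.001, 1.0, 0.001], [1.0, -0.001, 0.0], [0.001, 0.001, -1.0]]
ft_force: [-1.2, 1.0, 1.8]
gripper_width: 0.0231
```

Contact (Fz −1.7 → +1.8). Releasing.

>>> step_arm(
  moves=[
    [0,0,0,0,0,0],
    [0,0,0,0,0,0],
    [0,0,0,0,0,0],
    [0,0,0,0,0,0],
    [0,0,-0.02,0,0,0],
    [0,0,-0.06,0,0,0],
    [0,0,-0.12,0,0,0],
    [0,0,-0.18,0,0,0],
    [0,0,-0.24,0,0,0],
    [0,0,-0.28,0,0,0],
  ],
  hand=0.2,
)

```text
time: 8.23
position: [0.6081, -0.1576, 0.2069]
tool_rot: [[0.001, 1.0, 0.004], [1.0, -0.001, -0.0], [-0.0, 0.004, -1.0]]
ft_force: [0.5, 0.0, -0.5]
gripper_width: 0.0512
```

```bash
python3 -c "
from h import *
o=env.get_obs();print(o['position'],o['ft_force'],o['gripper_width'])
p=shot('wrist','w4')
print(proj(p,(.607,-.157,.072)))
move(.430,-.228,.22)"
```

```text
[ 0.6081 -0.1576  0.2069] [ 0.5077  0.0492 -0.5341] 0.051180609491453824
[268.5718 200.735 ]
shift [-0.1403 -0.3593 -0.0218] turn [ 0.0116  0.0022 -0.0016] rows>= 4.632146270656227
```

View pics/w4.png

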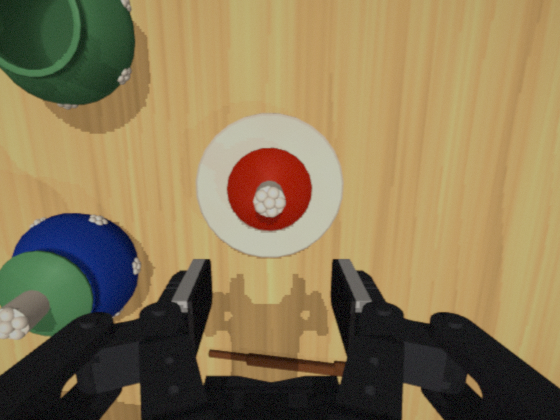

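Red lid sits upright, centred on the bat; the knob is at (269,201) as predicted. Next, the green lid.

>>> step_arm(
  moves=[
    [-0.02,-0.05,-0.022,0.003,0,0],
    [-0.045,-0.115,-0.022,0.006,0,0],
    [-0.07,-0.18,-0.022,0.01,0.002,-0.002],
    [-0.095,-0.245,-0.022,0.011,0.002,-0.002],
    [-0.12,-0.305,-0.022,0.011,0.002,-0.002],
    [-0.134,-0.345,-0.022,0.011,0.002,-0.002],
    [-0.14,-0.359,-0.022,0.011,0.002,-0.002],
    [-0.14,-0.359,-0.022,0.011,0.002,-0.002],
    [-0.14,-0.359,-0.022,0.011,0.002,-0.002],
  ],
)

```text
time: 9.03
position: [0.4309, -0.228, 0.2207]
tool_rot: [[0.0, 1.0, 0.002], [1.0, -0.0, -0.0], [-0.0, 0.002, -1.0]]
ft_force: [0.6, -0.4, 0.3]
gripper_width: 0.0511
```

```bash
python3 -c "
from h import *
p=shot('wrist','w5')
print(proj(p,(.430,-.228,.126)))
f=p['frame'].astype(int); m=((f.min(2)>120)&(f.max(2)-f.min(2)<60)).astype(np.uint8)
n,l,s,c=cv2.connectedComponentsWithStats(m)
for i in range(1,n):
  if s[i][4]>250: print(s[i],c[i],ray(p,c[i],.126)[:2])
move(.430,-.228,.1165)"
```

```text
[269.0716 216.8325]
[  391    27   152   156 12963] [465.3282 104.0354] [ 0.5503 -0.1557]
[ 250  201   37   36 1029] [267.6764 218.4888] [ 0.4291 -0.2292]
shift [-0.0003 -0.003   0.2081] turn [0.0024 0.0005 0.0007] rows>= 2.495460068322373
```

View pics/w5.png

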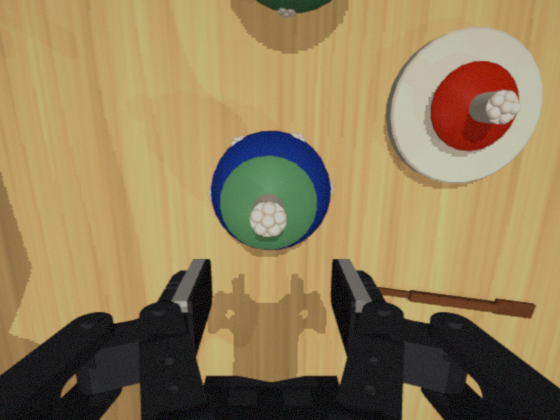

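Green knob at (268,218) → (0.429, −0.229). Descend and grip.

>>> step_arm(
  moves=[
    [-0.001,-0.002,0.03,0.002,0,0],
    [-0.002,-0.0035,0.08,0.002,0,0],
    [-0.0024,-0.0035,0.12,0.002,0,0],
    [-0.0024,-0.0035,0.155,0.002,0,0],
    [-0.0024,-0.0035,0.18,0.002,0,0],
    [-0.0024,-0.0035,0.195,0.002,0,0],
    [-0.0024,-0.0035,0.203,0.002,0,0],
    [-0.0024,-0.0035,0.207,0.002,0,0],
    [-0.0024,-0.0035,0.208,0.002,0,0],
    [-0.0024,-0.0035,0.208,0.002,0,0],
  ],
)

```text
time: 9.92
position: [0.4305, -0.2292, 0.1171]
tool_rot: [[-0.001, 1.0, 0.001], [1.0, 0.001, -0.001], [-0.001, 0.001, -1.0]]
ft_force: [0.1, 0.1, -0.3]
gripper_width: 0.0512
```

>>> step_arm(
  moves=[
    [0,0,0,0,0,0],
    [0,0,0,0,0,0],
    [0,0,0,0,0,0],
    [0,0,0,0,0,0],
    [0,0,0,0,0,0],
    [0,0,0,0,0,0],
    [0,0,0,0,0,0],
    [0,0,0,0,0,0],
  ],
  hand=-1,
)

```text
time: 10.58
position: [0.4309, -0.2296, 0.118]
tool_rot: [[-0.001, 1.0, 0.002], [1.0, 0.001, -0.002], [-0.002, 0.002, -1.0]]
ft_force: [-0.7, 0.6, 6.3]
gripper_width: 0.023
```

>>> step_arm(
  moves=[
    [0,0,-0.004,0,0,0],
    [0,0,-0.01,0,0,0],
    [0,0,-0.02,0,0,0],
    [0,0,-0.04,0,0,0],
    [0,0,-0.07,0,0,0],
    [0,0,-0.1,0,0,0],
    [0,0,-0.14,0,0,0],
    [0,0,-0.18,0,0,0],
    [0,0,-0.2,0,0,0],
    [0,0,-0.2,0,0,0],
  ],
)

```text
time: 11.42
position: [0.4322, -0.2302, 0.2208]
tool_rot: [[-0.001, 1.0, 0.007], [1.0, 0.001, -0.004], [-0.004, 0.007, -1.0]]
ft_force: [0.8, 0.2, -1.2]
gripper_width: 0.0229
```

```bash
python3 -c "
from h import *
o=env.get_obs();print(o['position'],o['ft_force'],o['gripper_width'])
move(.4485,-.100,.23)"
```

```text
[ 0.4322 -0.2302  0.2208] [ 0.7596  0.2343 -1.2186] 0.02289937923876777
shift [ 0.2603  0.0329 -0.0191] turn [0.0086 0.0048 0.0009] rows>= 3.154805732402758
```

>>> step_arm(
  moves=[
    [0.02,0.003,-0.005,0.002,0.001,0],
    [0.05,0.007,-0.01,0.004,0.002,0],
    [0.09,0.012,-0.015,0.006,0.003,0],
    [0.135,0.017,-0.019,0.008,0.004,0],
    [0.18,0.023,-0.019,0.009,0.005,0],
    [0.22,0.028,-0.019,0.009,0.005,0],
    [0.245,0.031,-0.019,0.009,0.005,0],
    [0.257,0.033,-0.019,0.009,0.005,0],
    [0.26,0.033,-0.019,0.009,0.005,0],
    [0.26,0.033,-0.019,0.009,0.005,0],
  ],
)

```text
time: 12.25
position: [0.4481, -0.0998, 0.2294]
tool_rot: [[-0.002, 1.0, -0.002], [1.0, 0.002, 0.0], [0.0, -0.002, -1.0]]
ft_force: [0.9, -0.6, -1.3]
gripper_width: 0.023
```

```bash
python3 -c "
from h import *
p=shot('wrist','w6')
for z,x,y in ((.082,.4485,-.031),): print(proj(p,(x,y,z)))
def ring(r,z,x=.4485,y=-.031):
  return np.array([proj(p,(x+r*np.cos(a),y+r*np.sin(a),z)) for a in np.linspace(0,6.3,60)],int)
f=p['frame'].copy()
cv2.polylines(f,[ring(.036,.082)],True,(255,255,255),1); cv2.polylines(f,[ring(.031,.082)],True,(0,255,255),1); cv2.polylines(f,[ring(.054,.041)],True,(255,0,255),1)
cv2.imwrite('pics/w6o.png',cv2.resize(f[:260,130:420],None,fx=2,fy=2))
move(.4485,-.031,.16)"
```

```text
[271.5691 109.4643]
shift [0.1386 0.0008 0.1391] turn [-0.0015 -0.      0.0011] rows>= 2.3538337261103077
```

View pics/w6o.png

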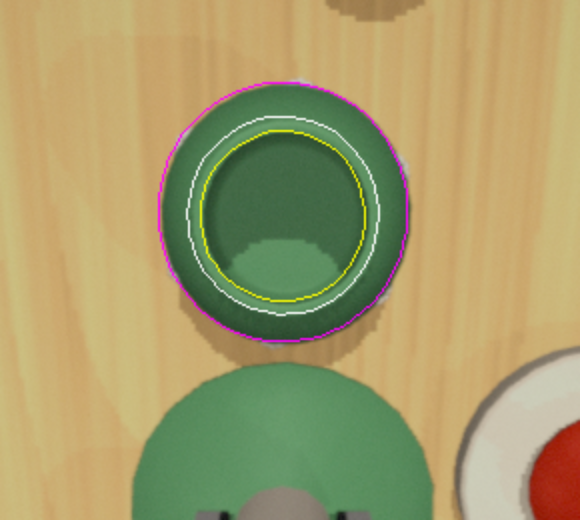

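The overlay circles fit the mouth (crop (284,214)) to within a millimetre, so the green jar is at (0.449, −0.031). Lowering.

>>> step_arm(
  moves=[
    [0.01,0.001,0.0,0,0,0],
    [0.03,0.001,0.005,0,0,0],
    [0.055,0.001,0.02,0,0,0],
    [0.085,0.001,0.04,-0.001,0,0],
    [0.11,0.001,0.065,-0.001,0,0],
    [0.127,0.002,0.09,-0.001,0,0],
    [0.135,0.002,0.11,-0.001,0,0.001],
    [0.137,0.002,0.125,-0.001,0,0.001],
    [0.137,0.002,0.135,-0.001,0,0.001],
    [0.137,0.002,0.139,-0.001,0,0.001],
  ],
)

```text
time: 13.13
position: [0.4487, -0.032, 0.1593]
tool_rot: [[0.0, 1.0, -0.001], [1.0, -0.0, -0.0], [-0.0, -0.001, -1.0]]
ft_force: [0.1, -0.4, -1.4]
gripper_width: 0.0228
```

>>> step_arm(
  moves=[
    [0,0,0.01,0,0,0],
    [0,0,0.025,0,0,0],
    [0,0,0.04,0,0,0],
    [0,0,0.05,0,0,0],
    [0,0,0.056,0,0,0],
    [0,0,0.06,0,0,0],
    [0,0,0.06,0,0,0],
  ],
)

```text
time: 13.72
position: [0.4484, -0.0321, 0.1289]
tool_rot: [[0.0, 1.0, -0.002], [1.0, -0.0, -0.0], [-0.0, -0.002, -1.0]]
ft_force: [-0.5, 0.3, -1.7]
gripper_width: 0.023
```

```bash
python3 -c "
from h import *
o=env.get_obs();print(o['position'],o['ft_force'])
move(.449,-.0313,.1195)"
```

```text
[ 0.4484 -0.0321  0.1289] [-0.4561  0.2885 -1.6831]
shift [0.0015 0.0012 0.0187] turn [-0.0026  0.0001 -0.0005] rows>= 0.22592833176127058
```

>>> step_arm(
  moves=[
    [0.001,0.001,0.003,-0.002,0,0],
    [0.0015,0.001,0.006,-0.002,0,0],
    [0.0015,0.001,0.009,-0.002,0,0],
    [0.0015,0.001,0.012,-0.002,0,0],
    [0.0015,0.001,0.014,-0.002,0,0],
    [0.0015,0.001,0.016,-0.002,0,0],
    [0.0015,0.001,0.018,-0.002,0,0],
    [0.0015,0.001,0.019,-0.002,0,0],
    [0.0015,0.001,0.019,-0.002,0,0],
  ],
)

```text
time: 14.47
position: [0.4488, -0.0313, 0.1192]
tool_rot: [[0.0, 1.0, -0.001], [1.0, -0.0, -0.0], [-0.0, -0.001, -1.0]]
ft_force: [0.6, 0.2, -1.1]
gripper_width: 0.0233
```

>>> step_arm(
  moves=[
    [0,0,0.001,0,0,0],
    [0,0,0.002,0,0,0],
    [0,0,0.003,0,0,0],
    [0,0,0.003,0,0,0],
  ],
)

```text
time: 14.8
position: [0.4489, -0.0313, 0.118]
tool_rot: [[0.0, 1.0, -0.001], [1.0, -0.0, -0.0], [-0.0, -0.001, -1.0]]
ft_force: [-1.4, 0.0, 2.1]
gripper_width: 0.0232
```

Contact at exactly the expected seat height. Release, then move to the blue lid.

>>> step_arm(
  moves=[
    [0,0,0,0,0,0],
    [0,0,0,0,0,0],
    [0,0,0,0,0,0],
    [0,0,0,0,0,0],
    [0,0,-0.02,0,0,0],
    [0,0,-0.05,0,0,0],
    [0,0,-0.09,0,0,0],
    [0,0,-0.14,0,0,0],
    [0,0,-0.19,0,0,0],
    [0,0,-0.21,0,0,0],
  ],
  hand=0.2,
)

```text
time: 15.63
position: [0.4505, -0.0314, 0.2268]
tool_rot: [[0.0, 1.0, 0.004], [1.0, -0.0, -0.0], [-0.0, 0.004, -1.0]]
ft_force: [1.1, 0.1, -0.1]
gripper_width: 0.0514
```

```bash
python3 -c "
from h import *
move(.638,.132,.22)"
```

```text
shift [0.3269 0.3748 0.0151] turn [ 0.0053  0.0004 -0.0005] rows>= 5.966210594973205
```

>>> step_arm(
  moves=[
    [0.03,0.035,0.0,0,0,0],
    [0.08,0.092,0.0,0.002,0,0],
    [0.135,0.155,0.0,0.005,0,0],
    [0.19,0.218,0.005,0.005,0,0],
    [0.245,0.28,0.01,0.005,0,0],
    [0.29,0.332,0.015,0.005,0,0],
    [0.317,0.363,0.015,0.005,0,0],
    [0.327,0.375,0.015,0.005,0,0],
    [0.327,0.375,0.015,0.005,0,0],
    [0.327,0.375,0.015,0.005,0,0],
  ],
)

```text
time: 16.47
position: [0.6374, 0.1316, 0.2196]
tool_rot: [[0.0, 1.0, -0.001], [1.0, -0.0, -0.001], [-0.001, -0.001, -1.0]]
ft_force: [0.9, 0.2, 0.5]
gripper_width: 0.0513
```

```bash
python3 -c "
from h import *
p=shot('wrist','w7')
print(proj(p,(.638,.132,.126)))
f=p['frame'].astype(int); m=((f.min(2)>100)&(f.max(2)-f.min(2)<60)).astype(np.uint8)
n,l,s,c=cv2.connectedComponentsWithStats(m)
for i in range(1,n):
  if s[i][4]>250: print(s[i],c[i],ray(p,c[i],.126)[:2])
move(.638,.132,.117)"
```

```text
[271.7197 216.7126]
[   0    0   85  118 6892] [42.3179 67.6516] [0.5019 0.2244]
[ 254  194   37   44 1255] [271.8048 215.588 ] [0.6381 0.1328]
[ 536  272   24  116 1457] [551.2478 341.9238] [0.8453 0.035 ]
shift [0.0018 0.0019 0.2059] turn [-0.0011  0.0012 -0.0011] rows>= 2.4690545864826468
```

View pics/w7.png

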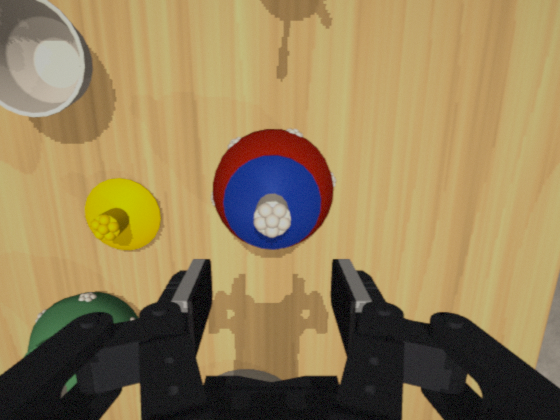

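Blue knob at (272,219), so about (0.638, 0.131). Descend and grip.

>>> step_arm(
  moves=[
    [0,0.001,0.03,0,0,0],
    [0,0.001,0.08,0,0,0],
    [0,0.001,0.12,0,0,0],
    [0,0.001,0.155,0,0,0],
    [0,0.001,0.18,-0.001,0.001,0],
    [0,0.001,0.195,-0.001,0.001,0],
    [0,0.001,0.2,-0.001,0.001,0],
    [0,0.001,0.204,-0.001,0.001,0],
    [0,0.001,0.205,-0.001,0.001,0],
    [0,0.001,0.205,-0.001,0.001,0],
  ],
)

```text
time: 17.35
position: [0.638, 0.131, 0.1185]
tool_rot: [[0.001, 1.0, 0.001], [1.0, -0.001, 0.0], [0.0, 0.001, -1.0]]
ft_force: [-0.2, 0.1, 0.5]
gripper_width: 0.0511
```

>>> step_arm(
  moves=[
    [0,0,0,0,0,0],
    [0,0,0,0,0,0],
    [0,0,0,0,0,0],
    [0,0,0,0,0,0],
    [0,0,0,0,0,0],
    [0,0,0,0,0,0],
    [0,0,0,0,0,0],
    [0,0,0,0,0,0],
  ],
  hand=-1,
)

```text
time: 18.02
position: [0.6383, 0.1311, 0.1194]
tool_rot: [[0.001, 1.0, 0.002], [1.0, -0.001, 0.0], [0.0, 0.002, -1.0]]
ft_force: [-1.5, -0.0, 6.0]
gripper_width: 0.0231
```

>>> step_arm(
  moves=[
    [0,0,-0.004,0,0,0],
    [0,0,-0.01,0,0,0],
    [0,0,-0.02,0,0,0],
    [0,0,-0.04,0,0,0],
    [0,0,-0.07,0,0,0],
    [0,0,-0.1,0,0,0],
    [0,0,-0.14,0,0,0],
    [0,0,-0.18,0,0,0],
    [0,0,-0.21,0,0,0],
    [0,0,-0.22,0,0,0],
  ],
)

```text
time: 18.85
position: [0.6395, 0.1314, 0.2332]
tool_rot: [[0.001, 1.0, 0.007], [1.0, -0.001, 0.001], [0.001, 0.007, -1.0]]
ft_force: [-0.4, 0.1, -0.9]
gripper_width: 0.0229
```

```bash
python3 -c "
from h import *
move(.430,-.298,.23)"
```

```text
shift [-0.8592 -0.4182  0.0023] turn [ 0.0089 -0.0017 -0.0013] rows>= 11.458402021609079
```

>>> step_arm(
  moves=[
    [-0.02,-0.01,0,0.001,0,0],
    [-0.055,-0.027,0,0.002,0,0],
    [-0.1,-0.049,0,0.003,0,0],
    [-0.155,-0.076,0,0.004,0,0],
    [-0.21,-0.103,0,0.005,-0.001,0],
    [-0.265,-0.13,0,0.006,-0.001,-0.001],
    [-0.32,-0.156,0,0.007,-0.001,-0.001],
    [-0.37,-0.18,0,0.008,-0.001,-0.001],
    [-0.4,-0.195,0,0.009,-0.001,-0.001],
    [-0.41,-0.2,0,0.009,-0.001,-0.001],
  ],
)

```text
time: 19.68
position: [0.5369, -0.0761, 0.2314]
tool_rot: [[0.003, 1.0, -0.002], [1.0, -0.003, -0.0], [-0.0, -0.002, -1.0]]
ft_force: [-0.1, -0.0, -1.9]
gripper_width: 0.0233
```

```bash
python3 -c "
from h import *
move(.430,-.298,.23)"
```

```text
shift [-0.4444 -0.2122  0.0034] turn [-0.0031  0.0004 -0.0042] rows>= 5.905562910327087
```

>>> step_arm(
  moves=[
    [-0.02,-0.01,0,0,0,-0.001],
    [-0.06,-0.029,0.001,0,0,-0.002],
    [-0.12,-0.057,0.002,0,0,-0.003],
    [-0.185,-0.088,0.003,-0.001,0,-0.004],
    [-0.25,-0.119,0.003,-0.002,0,-0.004],
    [-0.315,-0.15,0.003,-0.003,0,-0.004],
    [-0.37,-0.177,0.003,-0.003,0,-0.004],
    [-0.415,-0.198,0.003,-0.003,0,-0.004],
    [-0.44,-0.21,0.003,-0.003,0,-0.004],
    [-0.444,-0.212,0.003,-0.003,0,-0.004],
  ],
)

```text
time: 20.52
position: [0.4287, -0.2997, 0.2297]
tool_rot: [[0.003, 1.0, -0.001], [1.0, -0.003, -0.001], [-0.001, -0.001, -1.0]]
ft_force: [0.8, 0.5, -1.9]
gripper_width: 0.0231
```

```bash
cat >> h.py <<'E'
def overlay(p,x,y,file):
    f=p['frame'].copy()
    for r,z,c in ((.036,.082,(255,255,255)),(.031,.082,(0,255,255)),(.054,.041,(255,0,255))):
        q=np.array([proj(p,(x+r*np.cos(a),y+r*np.sin(a),z)) for a in np.linspace(0,6.3,60)],int)
        cv2.polylines(f,[q],True,c,1)
    cv2.imwrite(f'pics/{file}.png',cv2.resize(f[:260,130:420],None,fx=2,fy=2))
E
python3 -c "
from h import *
p=shot('wrist','w8'); overlay(p,.4305,-.2285,'w8o')
move(.4305,-.229,.16)"
```

```text
shift [0.1397 0.0024 0.1394] turn [-0.0009  0.0001 -0.0027] rows>= 2.3664656930699866
```

View pics/w8o.png

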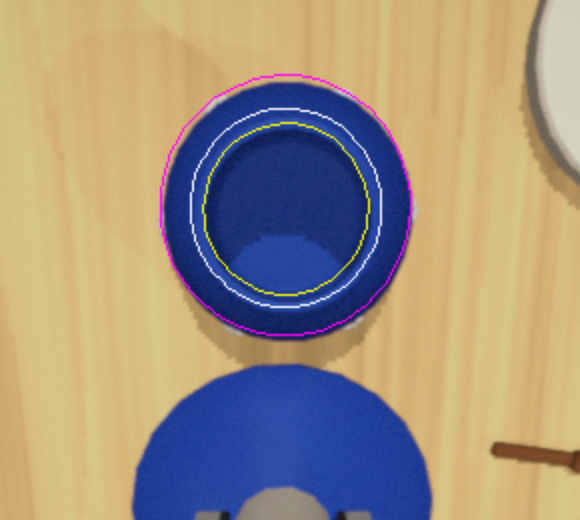

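The overlay sits about 6 zoomed px (2.5 mm) too high, so the blue jar is at (0.431, −0.231). I'll correct for that and lower.

>>> step_arm(
  moves=[
    [0.01,0.001,0.0,0,0,0],
    [0.03,0.001,0.005,0,0,0],
    [0.055,0.002,0.02,0,0,-0.001],
    [0.085,0.002,0.04,-0.001,0,-0.002],
    [0.11,0.003,0.065,-0.001,0,-0.002],
    [0.126,0.003,0.09,-0.001,0,-0.002],
    [0.134,0.0035,0.11,-0.001,0,-0.002],
    [0.136,0.0035,0.125,-0.001,0,-0.002],
    [0.136,0.0035,0.135,-0.001,0,-0.002],
    [0.136,0.0035,0.139,-0.001,0,-0.002],
  ],
)

```text
time: 21.4
position: [0.4309, -0.2305, 0.1595]
tool_rot: [[-0.0, 1.0, -0.001], [1.0, 0.0, 0.0], [0.0, -0.001, -1.0]]
ft_force: [0.3, 0.1, -0.9]
gripper_width: 0.0228
```

>>> step_arm(
  moves=[
    [0,0,0.01,0,0,0],
    [0,0,0.025,0,0,0],
    [0,0,0.04,0,0,0],
    [0,0,0.05,0,0,0],
    [0,0,0.055,0,0,0],
    [0,0,0.058,0,0,0],
    [0,0,0.058,0,0,0],
  ],
)

```text
time: 21.98
position: [0.4307, -0.2305, 0.1301]
tool_rot: [[0.0, 1.0, -0.001], [1.0, -0.0, 0.0], [0.0, -0.001, -1.0]]
ft_force: [-1.2, -0.7, -1.3]
gripper_width: 0.0227
```

```bash
python3 -c "
from h import *
o=env.get_obs();print(o['position'],o['ft_force'])
move(.431,-.2308,.1205)"
```

```text
[ 0.4307 -0.2305  0.1301] [-1.2238 -0.6965 -1.3382]
shift [-0.0007  0.0006  0.0193] turn [-0.0014 -0.0006 -0.0002] rows>= 0.23163220780050817
```

>>> step_arm(
  moves=[
    [0,0,0.003,-0.001,0,0],
    [0,0,0.006,-0.001,0,0],
    [0,0,0.009,-0.001,0,0],
    [0,0,0.012,-0.001,0,0],
    [0,0,0.014,-0.001,0,0],
    [0,0,0.016,-0.001,0,0],
    [0,0,0.018,-0.001,0,0],
    [0,0,0.019,-0.001,0,0],
    [0,0,0.019,-0.001,0,0],
  ],
)

```text
time: 22.73
position: [0.4306, -0.2304, 0.1205]
tool_rot: [[0.0, 1.0, -0.0], [1.0, -0.0, 0.001], [0.001, -0.0, -1.0]]
ft_force: [1.2, 0.2, -1.7]
gripper_width: 0.0229
```

>>> step_arm(
  moves=[
    [0,0,0.001,0,0,0],
    [0,0,0.002,0,0,0],
    [0,0,0.003,0,0,0],
    [0,0,0.003,0,0,0],
  ],
)

```text
time: 23.07
position: [0.4308, -0.2305, 0.1194]
tool_rot: [[0.0, 1.0, -0.0], [1.0, -0.0, 0.0], [0.0, -0.0, -1.0]]
ft_force: [-1.9, 1.0, 3.1]
gripper_width: 0.0229
```

Seated at the expected 0.1194. Release and go back to the red lid on the bat.

>>> step_arm(
  moves=[
    [0,0,0,0,0,0],
    [0,0,0,0,0,0],
    [0,0,0,0,0,0],
    [0,0,0,0,0,0],
    [0,0,-0.02,0,0,0],
    [0,0,-0.05,0,0,0],
    [0,0,-0.09,0,0,0],
    [0,0,-0.14,0,0,0],
    [0,0,-0.17,0,0,0],
    [0,0,-0.18,0,0,0],
  ],
  hand=0.2,
)

```text
time: 23.9
position: [0.4323, -0.2313, 0.2128]
tool_rot: [[0.0, 1.0, 0.004], [1.0, -0.0, -0.002], [-0.002, 0.004, -1.0]]
ft_force: [0.0, -0.4, 0.6]
gripper_width: 0.0511
```

```bash
python3 -c "
from h import *
move(.607,-.157,.15)"
```

```text
shift [0.1489 0.3489 0.1267] turn [ 0.0052  0.0025 -0.0001] rows>= 4.79538572366872
```

>>> step_arm(
  moves=[
    [0.015,0.035,0.0,0.001,0,0],
    [0.04,0.095,0.0,0.003,0.001,0],
    [0.065,0.155,0.01,0.005,0.002,0],
    [0.09,0.215,0.03,0.005,0.002,0],
    [0.115,0.275,0.06,0.005,0.002,0],
    [0.135,0.32,0.09,0.005,0.002,0],
    [0.146,0.342,0.115,0.005,0.002,0],
    [0.149,0.349,0.127,0.005,0.002,0],
    [0.149,0.349,0.127,0.005,0.002,0],
    [0.149,0.349,0.127,0.005,0.002,0],
  ],
)

```text
time: 24.73
position: [0.6056, -0.1573, 0.1495]
tool_rot: [[0.0, 1.0, -0.002], [1.0, -0.0, -0.0], [-0.0, -0.002, -1.0]]
ft_force: [-0.3, -0.4, -0.2]
gripper_width: 0.0513
```

```bash
python3 -c "
from h import *
move(.6072,-.1573,.063)"
```

```text
shift [0.     0.0035 0.1729] turn [-0.0025  0.0004 -0.0006] rows>= 2.0741183997668484
```

>>> step_arm(
  moves=[
    [0,0.002,0.02,0,0,0],
    [0,0.0035,0.055,-0.002,0,0],
    [0,0.0035,0.09,-0.002,0,0],
    [0,0.0035,0.12,-0.002,0,0],
    [0,0.0035,0.145,-0.002,0,0],
    [0,0.0035,0.16,-0.002,0,0],
    [0,0.0035,0.168,-0.002,0,0],
    [0,0.0035,0.172,-0.002,0,0],
    [0,0.0035,0.172,-0.002,0,0],
    [0,0.0035,0.172,-0.002,0,0],
  ],
)

```text
time: 25.57
position: [0.6077, -0.1576, 0.0643]
tool_rot: [[0.001, 1.0, 0.001], [1.0, -0.001, -0.001], [-0.001, 0.001, -1.0]]
ft_force: [-0.3, -0.4, 0.5]
gripper_width: 0.0514
```

>>> step_arm(
  moves=[
    [0,0,0,0,0,0],
    [0,0,0,0,0,0],
    [0,0,0,0,0,0],
    [0,0,0,0,0,0],
    [0,0,0,0,0,0],
    [0,0,0,0,0,0],
    [0,0,0,0,0,0],
    [0,0,0,0,0,0],
  ],
  hand=-1,
)

```text
time: 26.23
position: [0.6082, -0.1578, 0.0652]
tool_rot: [[0.001, 1.0, 0.002], [1.0, -0.001, -0.001], [-0.001, 0.002, -1.0]]
ft_force: [-1.0, 0.2, 5.8]
gripper_width: 0.0227
```

>>> step_arm(
  moves=[
    [0,0,-0.004,0,0,0],
    [0,0,-0.01,0,0,0],
    [0,0,-0.03,0,0,0],
    [0,0,-0.06,0,0,0],
    [0,0,-0.1,0,0,0],
    [0,0,-0.15,0,0,0],
    [0,0,-0.21,0,0,0],
    [0,0,-0.27,0,0,0],
    [0,0,-0.32,0,0,0],
    [0,0,-0.335,0,0,0],
  ],
)

```text
time: 27.07
position: [0.6098, -0.1581, 0.238]
tool_rot: [[0.001, 1.0, 0.009], [1.0, -0.001, -0.003], [-0.003, 0.009, -1.0]]
ft_force: [-0.3, -0.7, -0.4]
gripper_width: 0.0231
```

```bash
python3 -c "
from h import *
move(.638,.062,.23)"
```

```text
shift [0.4402 0.0561 0.0153] turn [ 0.0109  0.0034 -0.0008] rows>= 5.324051466756322
```

>>> step_arm(
  moves=[
    [0.02,0.003,0,0.002,0.001,0],
    [0.06,0.008,0.003,0.004,0.001,0],
    [0.12,0.015,0.006,0.006,0.002,0],
    [0.185,0.024,0.009,0.008,0.003,0],
    [0.25,0.032,0.012,0.01,0.003,-0.001],
    [0.315,0.04,0.015,0.011,0.003,-0.001],
    [0.37,0.047,0.015,0.011,0.003,-0.001],
    [0.415,0.053,0.015,0.011,0.003,-0.001],
    [0.436,0.056,0.015,0.011,0.003,-0.001],
    [0.44,0.056,0.015,0.011,0.003,-0.001],
  ],
)

```text
time: 27.9
position: [0.6373, 0.0644, 0.2286]
tool_rot: [[-0.003, 1.0, -0.002], [1.0, 0.003, -0.0], [-0.0, -0.002, -1.0]]
ft_force: [0.5, -0.4, -2.2]
gripper_width: 0.0228
```

```bash
python3 -c "
from h import *
p=shot('wrist','w9'); overlay(p,.638,.131,'w9o')
move(.638,.131,.16)"
```

```text
shift [0.1356 0.0019 0.1377] turn [-0.0026  0.0007  0.0028] rows>= 2.3177558145367856
```

View pics/w9o.png

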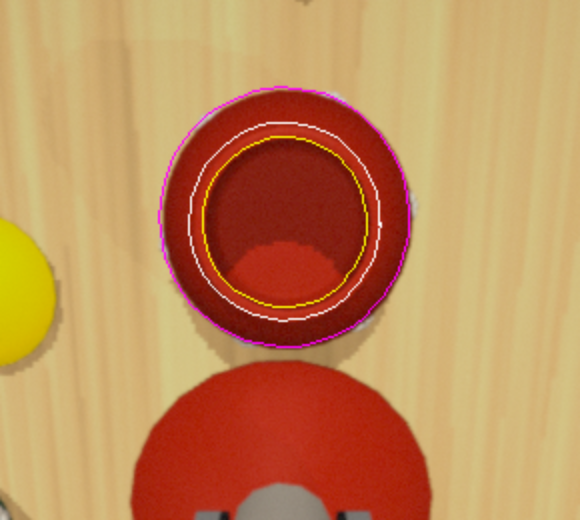

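The overlay fits to within about 1 mm, so the red jar is at (0.6385, 0.1305). Lowering.

>>> step_arm(
  moves=[
    [0.01,0.001,0.0,0,0,0],
    [0.03,0.001,0.005,0,0,0.001],
    [0.055,0.002,0.02,-0.001,0,0.002],
    [0.085,0.002,0.04,-0.002,0,0.003],
    [0.11,0.003,0.065,-0.002,0,0.003],
    [0.126,0.003,0.09,-0.002,0,0.003],
    [0.133,0.003,0.11,-0.002,0,0.003],
    [0.135,0.003,0.125,-0.002,0,0.003],
    [0.135,0.003,0.135,-0.002,0,0.003],
    [0.135,0.003,0.138,-0.002,0,0.003],
  ],
)

```text
time: 28.78
position: [0.6378, 0.1302, 0.1584]
tool_rot: [[0.0, 1.0, -0.002], [1.0, -0.0, -0.001], [-0.001, -0.002, -1.0]]
ft_force: [-0.8, -0.3, -1.3]
gripper_width: 0.0227
```

>>> step_arm(
  moves=[
    [0,0,0.01,0,0,0],
    [0,0,0.025,0,0,0],
    [0,0,0.04,0,0,0],
    [0,0,0.05,0,0,0],
    [0,0,0.055,0,0,0],
    [0,0,0.058,0,0,0],
    [0,0,0.058,0,0,0],
  ],
)

```text
time: 29.37
position: [0.6376, 0.1301, 0.129]
tool_rot: [[0.0, 1.0, -0.003], [1.0, -0.0, -0.001], [-0.001, -0.003, -1.0]]
ft_force: [1.2, -0.0, -0.9]
gripper_width: 0.023
```

```bash
python3 -c "
from h import *
o=env.get_obs();print(o['position'],o['ft_force'])
move(.6385,.1305,.1203)"
```

```text
[0.6376 0.1301 0.129 ] [ 1.2486 -0.0455 -0.8783]
shift [0.0008 0.0018 0.0175] turn [-0.0035  0.0018 -0.0006] rows>= 0.2106783265828827
```

>>> step_arm(
  moves=[
    [0.001,0.002,0.003,-0.003,0.001,0],
    [0.001,0.002,0.006,-0.003,0.001,0],
    [0.001,0.002,0.009,-0.003,0.001,0],
    [0.001,0.002,0.012,-0.003,0.001,0],
    [0.001,0.002,0.014,-0.003,0.001,0],
    [0.001,0.002,0.016,-0.003,0.001,0],
    [0.001,0.002,0.017,-0.003,0.001,0],
    [0.001,0.002,0.017,-0.003,0.001,0],
  ],
)

```text
time: 30.03
position: [0.6385, 0.1306, 0.1204]
tool_rot: [[0.0, 1.0, -0.001], [1.0, -0.0, -0.001], [-0.001, -0.001, -1.0]]
ft_force: [-0.1, -0.0, -1.8]
gripper_width: 0.0233
```

>>> step_arm(
  moves=[
    [0,0,0.001,0,0,0],
    [0,0,0.002,0,0,0],
    [0,0,0.003,0,0,0],
    [0,0,0.003,0,0,0],
  ],
)

```text
time: 30.37
position: [0.6387, 0.1306, 0.1194]
tool_rot: [[0.0, 1.0, -0.0], [1.0, -0.0, -0.001], [-0.001, -0.0, -1.0]]
ft_force: [-2.4, -0.5, 3.2]
gripper_width: 0.0233
```

Seated at the expected height. Release and retreat, then check the whole scene.

>>> step_arm(
  moves=[
    [0,0,0,0,0,0],
    [0,0,0,0,0,0],
    [0,0,0,0,0,0],
    [0,0,0,0,0,0],
    [0,0,-0.02,0,0,0],
    [0,0,-0.06,0,0,0],
    [0,0,-0.12,0,0,0],
    [0,0,-0.18,0,0,0],
    [0,0,-0.24,0,0,0],
    [0,0,-0.28,0,0,0],
  ],
  hand=0.2,
)

```text
time: 31.2
position: [0.6395, 0.1309, 0.2635]
tool_rot: [[0.0, 1.0, 0.004], [1.0, -0.0, 0.0], [0.0, 0.004, -1.0]]
ft_force: [0.9, 0.1, -0.2]
gripper_width: 0.0508
```

>>> step_arm(
  moves=[
    [-0.05,-0.1,0,0,0,0],
    [-0.13,-0.2,0,0,0,0],
    [-0.2,-0.3,0,0,0,0],
    [-0.25,-0.4,0,0,0,0],
    [-0.25,-0.45,0,0,0,0],
    [-0.25,-0.45,0,0,0,0],
    [-0.25,-0.45,0,0,0,0],
    [-0.25,-0.45,0,0,0,0],
  ],
)

```text
time: 31.87
position: [0.4123, 0.0052, 0.2638]
tool_rot: [[0.002, 1.0, 0.005], [1.0, -0.002, 0.0], [0.0, 0.005, -1.0]]
ft_force: [1.2, 0.1, 0.2]
gripper_width: 0.0515
```

```bash
python3 -c "
from h import *
p=shot('scene','s1'); cv2.imwrite('pics/s1c.png',cv2.resize(p['frame'][120:290,130:450],None,fx=2.4,fy=2.4))
t=shot('top','t1'); print(env.get_obs()['position'])"
```

```text
[0.4155 0.006  0.2638]
```

View pics/s1c.png

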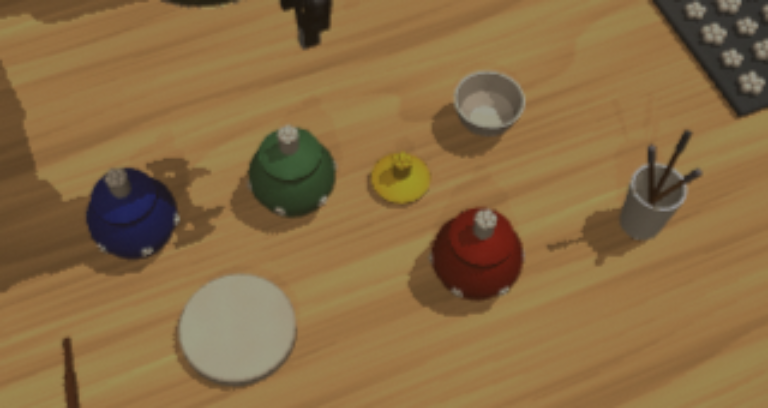

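View pics/t1.png

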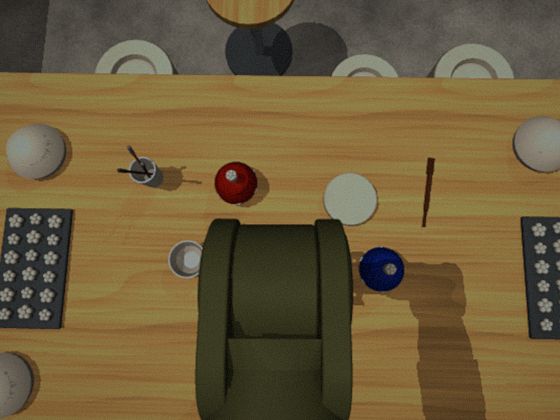

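Every jar wears its own lid, level: crop (131,195) blue, (292,155) green, (478,235) red. The jars and bat are at their original top-view pixels, and the yellow lid and bystanders are untouched. Handing in.

```bash
python3 -c "
from h import *
print(env.job_done())"
```

```text
the job is handed in; nothing more can be done
None
```

All three lids are on the jars of their own colour. I parked the red lid on the bat, moved green to the green jar, then blue to the blue jar, and finally red from the bat to the red jar. The job was handed in at about 32 s of robot time.

- **Seating:** each lid touched down within about 0.2 mm of the expected seated height, and the force on the wrist was about 3 N. No force reading I saw went above about 6.4 N, which came each time the gripper closed on a knob.
- **Final pictures:** the scene view shows three matching lids seated level, with the yellow lid, bowl, brush pot and modelling tool in view and looking undisturbed. In the top view the red jar, blue jar, bat, bowl, brush pot and tool are at their starting pixels.
- **Not checked:** the arm hid the green jar and the yellow lid in the last top view, so I checked those two only in the scene view.
- **Disagreement:** the wrist camera put the blue jar about 2.5 mm from my first estimate (within 1 mm for the other two). I corrected for this before lowering the blue lid.

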